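# Hang the teal probe carrier on the bench hook

### The arm

A 7-joint arm with a two-finger parallel gripper is mounted at the origin on the work surface. World frame = base frame: x ahead of the robot, y to its left, z up, the work surface at z = 0. Lengths are in mm, angles in rad, forces in N, time in s.
With the tool pointing down it reaches from about 400 to 875 mm from the base axis. Payload 19.3 kg.
Tool frame: the origin (TCP) lies midway between the tips of the shut fingers; the grasp point (between the pads) lies 19 mm behind it (bot.tcp_to_grasp is the distance from the TCP to the grasp point, in mm); z points along the fingers, y is the line along which they close (so a half turn about z gives the same grasp; the last joint's range is limited). The gripper opens to 85 mm and grips with 20 to 120 N. Pads are 22 mm wide; open, the fingers measure 114 mm over their backs; the gripper's body (76 mm by 85 mm) begins 54 mm behind the grasp point. The pads swing forward as they close: fully open they stand 13 mm farther back than shut.
Start: joints at [1.145, 0.521, -0.036, 1.599, 0.021, 1.021, -0.113], TCP at [217.685, -585.857, 231.291] pointing down, gripper open.
Joint ranges: [-2.91, 2.91], [-0.3, 2.13], [-1.5, 1.42], [0.17, 2.43], [-1.26, 4.41], [0.16, 1.93], [-2.52, 2.52]. Speed limits (rad/s): [1.89, 1.89, 2.39, 2.39, 3.01, 3.01, 3.01].

### API

Orientations are given as [roll, pitch, yaw] about the fixed x, y, z axes, in that order (R = Rz(yaw) Ry(pitch) Rx(roll)).
In Python, from rig import read_state, viewer, hand_in, bot gives the robot as it stands.
- The arm moves only by the tool apply_moves, never from a script. Its argument "moves" is a list of rows, each a list of 7 numbers: the shift along the tool's x, y, z in mm, then the turn, a rotation vector about the tool's x, y, z in rad, then the closure, from -1 (fully open) to 1 (shut). A call has 1 to 10 rows; each row is the pose to reach, as a shift and turn from the pose commanded when the call began, along the tool's axes at that moment; what a row does not reach only later rows make up. A row lasts 1/10 s, in which the tool goes at most 50 mm and 8.59 degrees, less where a joint would pass 70% of its speed; a pose out of reach is approached as far as the arm can. A call with a gripper value outside its range is refused whole. The fingers move at their own pace and stop on an object; the grip force is fixed at half the most. Time passes only in rows, so rows that repeat a pose let the fingers close. It gives the time, the measured TCP pose, the force, the opening and the grip force at its end, in the units of the state.
- read_state(): the state, without advancing time (a new reading comes with each control period).
- viewer.capture(name): name is "scene" or "top" or "wrist"; returns a dict with "pixels" (384x512x3 uint8, red, green, blue), "camera_matrix" (3x3 intrinsics, pixels), "rvec" (rotation vector, rad) and "tvec" (3), from world to camera coordinates, as OpenCV has them. Camera axes: x right, y down, z forward; pixel columns grow to the right and rows downward; lengths in mm; the calibration is good to about 2 mm. A picture is of the moment at which its call begins. There is no depth.
- hand_in(): hands the job in; it is judged then, once.
The state is a dict: "clock": time; "qpos": joint angles; "qvel": joint speeds; "effort": joint torques, N m; "tool_pos": TCP position; "tool_rot": TCP orientation; "ft_force": force on the tool from outside, world axes, zero at the start; "moment": the same for the moment, N m; "gripper_width": opening from 0.0 (shut) to 1.0 (fully open); "grip_force": force on a finger pad.
Only numpy, scipy, OpenCV 4.12 (cv2) and the standard library are available. Lean on these libraries where they do the work, as an engineer would, in place of code of your own. Each camera call takes 0.05 s, during which the arm holds its last target. There are 200 camera calls.

### The job

Take the probe carrier with the teal handle by the grip block on top of it and hang it by its steel handle bar on the hook of the bench stand: the bar lies in the bottom of the hook, near the bar's middle, and the carrier hangs level, still and let go. Leave the orange carrier and the measuring gauge standing where they are.

Things in the scene. Friction and masses are not known exactly. Their poses are not given: they have to be found in the camera images.
- teal_carrier: Grey box 90 (x) x 110 (y) x 45 mm of domed probes. Teal uprights at y +-51 hold a round steel handle bar, 10 mm thick, along y. Origin: bar's centre, 125 mm above the underside; z up. Teal grip block on mid-bar: 16 (x) x 24 (y) mm, top 45 mm above the origin; pinch it from above. Window under the bar: 96 mm wide, probe tops 67 mm below origin. Same both ways round (half turn). About 0.35 kg.
- hook_seat (a point): Middle of the floor of a hook on a fixed stand, 170 mm up. Steel strip 16 mm wide (y), 5 thick. x points level from hook to column, z up. Floor 18 mm long, rising 18 mm at both ends to a mouth 42 mm wide (x); tip on the -x side, open to the robot. At +x a level arm (top 18 mm above floor) meets the column at x +85, 18 mm thick, top at +31. The bar, along y, comes over the tip from -x, then down.
- orange_carrier: Bystander, left alone: same shape and size as the teal carrier (110 mm long, 170 mm tall with its grip block) but with orange uprights and grip block. Origin: centre of its handle bar, 125 mm above the underside.
- gauge: Bystander, left alone: measuring gauge standing upright, beige base 62 x 62 x 52 mm, white column 38 mm thick, white head with a dark screen on top, 169 mm tall. Origin: centre of the underside.

How it is judged (in metres and radians):
On the way:
1. the teal carrier is lifted clear of the bench (30 mm or more) (height (world z) of teal_carrier above 0.155 m), for 0.2 s.
At the end, for the whole second after the job is handed in: The middle of the teal carrier's bar is within 20 mm (along the hook) and 25 mm (sideways) of the middle of the hook's floor and 0 to 22 mm above it, the carrier is within 15 degrees of upright and at rest, let go (x of teal_carrier in the frame of hook_seat between -0.02 and 0.02 m and y of teal_carrier in the frame of hook_seat between -0.025 and 0.025 m and z of teal_carrier in the frame of hook_seat between 0 and 0.022 m and angle between teal_carrier's own z axis and vertical below 0.26 rad and linear speed of teal_carrier below 0.04 m/s and angular speed of teal_carrier below 0.4 rad/s); the robot touches nothing.
It fails at once if the orange carrier is shifted by more than 30 mm or tipped by more than 20 degrees (distance of orange_carrier from where it was at the start of the episode above 0.03 m or angle between orange_carrier's own z axis and vertical above 0.35 rad).
It fails at once if the gauge is shifted by more than 30 mm or tipped by more than 20 degrees (distance of gauge from where it was at the start of the episode above 0.03 m or angle between gauge's own z axis and vertical above 0.35 rad).
It also fails if it takes over 40 s, if anything falls off the work surface, if the arm or the gripper's body presses on something with over 40 N, if the wrist force passes 120 N, or if a joint passes its speed limit or range.

## Working session

There is one attempt and no reset: what is moved stays moved. The work goes in short steps, Python scripts to look and compute and a tool call to move; the robot and the scene stay as the last step left them, time stands still between calls to the robot, and variables do not carry over. Pictures are saved under pics/ and viewed, at most 10 in all, crops included, and the job is handed in when it is done.

Besides the shell and the picture viewer there is one more tool, called after "Request:" as name(argument=value, ...), one argument or row to a line, values as JSON. apply_moves: Moves the arm, as the interface text tells. Its arguments: {"type":"object","properties":{"moves":{"type":"array"}},"required":["moves"]}

```bash
mkdir -p pics; cat > h.py <<'E'
import numpy as np, cv2
from rig import read_state, viewer, hand_in, bot
def snap(n,f):
    c=viewer.capture(n); cv2.imwrite(f'pics/{f}.png',c['pixels'][:,:,::-1]); np.savez(f'pics/{f}.npz',**c); return c
def load(f): return np.load(f'pics/{f}.npz')
def proj(c,P): return cv2.projectPoints(np.float64(P).reshape(-1,1,3),c['rvec'],c['tvec'],c['camera_matrix'],None)[0].reshape(-1,2)
def ray(c,uv):
    R=cv2.Rodrigues(c['rvec'])[0]; d=R.T@np.linalg.inv(c['camera_matrix'])@np.array([uv[0],uv[1],1.]); return -R.T@c['tvec'].ravel(),d
def onz(c,uv,z):
    o,d=ray(c,uv); return o+d*(z-o[2])/d[2]
def tri(obs):
    A=np.zeros((3,3));b=np.zeros(3)
    for c,uv in obs:
        o,d=ray(c,uv); d=d/np.linalg.norm(d); M=np.eye(3)-np.outer(d,d); A+=M;b+=M@o
    return np.linalg.solve(A,b)
E
python3 - <<'E'
from h import *
for n in ("scene","top","wrist"):
    c=snap(n,n+"0"); print(n,ray(c,(256,192)))
s=read_state(); print(s)
E
```

```text
scene (array([1381.05446407,  -80.80019875,  751.91768657]), array([-0.77887439,  0.07541684, -0.62265121]))
top (array([ 434.65204313,    3.8353244 , 1101.88152587]), array([ 0.14444595,  0.00370804, -0.98970901]))
wrist (array([ 296.28575825, -555.58914517,  374.57355594]), array([-0.30019072, -0.11524733, -0.94691769]))
{'clock': 0.15, 'qpos': array([ 1.14478482,  0.52189971, -0.03632175,  1.59988092,  0.02121013,
        1.02113807, -0.11277039]), 'qvel': array([ 0.00025915, -0.00249866,  0.00088426,  0.00088205,  0.00057569,
       -0.00035129,  0.00018062]), 'effort': array([ 1.14831189e-03, -9.27394438e+01,  1.98057219e+00, -3.70055366e+01,
        1.80715352e-02,  6.26045745e-03, -2.11478898e-06]), 'tool_pos': array([ 217.58877019, -585.60971981,  230.84254888]), 'tool_rot': array([-3.14065500e+00,  7.67312352e-05,  3.55829279e-01]), 'ft_force': array([-0.39757083, -0.11827474,  0.17860459]), 'moment': array([0.03765894, 0.01428434, 0.00680177]), 'grip_force': 0.0, 'gripper_width': 0.9998840317989276}
```

View pics/scene0.png

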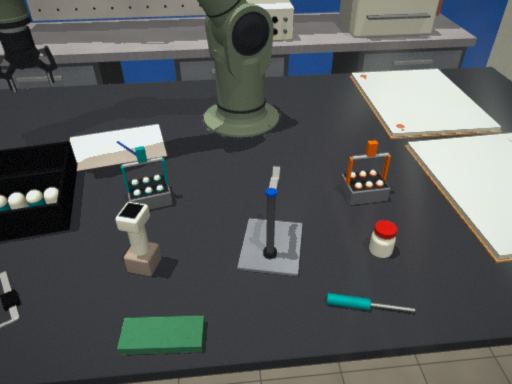

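View pics/top0.png

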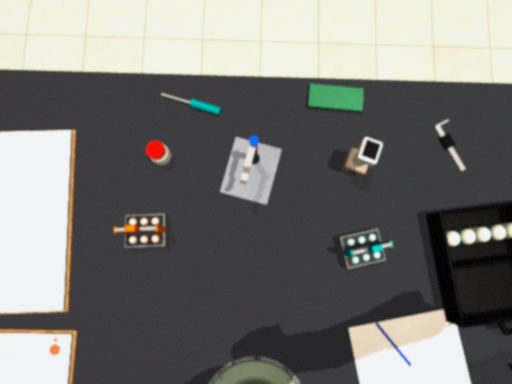

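The scene shows the teal carrier at about (145,185), the gauge at (140,240), the hook stand at (272,225) and the orange carrier at (368,180). In the top view they are at (366,248), (362,155), (250,165) and (145,230). I'll enlarge the teal carrier and the hook.

```bash
python3 - <<'E'
from h import *
def crop(f,x,y,w=80,h=60,s=5): 
    im=cv2.imread(f'pics/{f}.png')[y:y+h,x:x+w]; return cv2.resize(im,(400,300),interpolation=cv2.INTER_CUBIC)
a=np.vstack([np.hstack([crop('top0',325,220),crop('scene0',110,145)]),np.hstack([crop('top0',212,130),crop('scene0',235,160)])])
cv2.imwrite('pics/m0.png',a)
c=load('top0')
print(onz(c,(366,248),125),onz(c,(250,165),170),onz(c,(370,150),169))
for f in('top0','scene0'):
    im=load(f)['pixels'].astype(int)
    m=(im[:,:,1]-im[:,:,0]>50)&(im[:,:,2]-im[:,:,0]>50)
    n,l,st,ce=cv2.connectedComponentsWithStats(m.astype(np.uint8))
    print(f,[(st[i].tolist(),ce[i].round(1).tolist()) for i in range(1,n) if st[i][4]>6])
E
```

```text
[ 440.98574807 -271.89744368  125.        ] [637.42562982  23.52589498 170.        ] [ 682.63367359 -274.2613903   169.        ]
top0 [([190, 99, 31, 16, 273], [205.0, 106.4]), ([249, 136, 10, 9, 71], [253.4, 140.0]), ([390, 240, 4, 8, 18], [391.5, 243.7]), ([370, 244, 13, 9, 89], [375.8, 248.0]), ([345, 249, 9, 8, 41], [349.5, 252.3])]
scene0 [([135, 146, 12, 17, 142], [140.4, 153.7]), ([162, 157, 6, 28, 68], [164.2, 170.5]), ([121, 165, 9, 28, 73], [124.8, 178.3]), ([132, 182, 7, 4, 8], [135.4, 184.0]), ([266, 188, 11, 8, 62], [270.8, 191.3]), ([145, 192, 7, 2, 8], [147.8, 192.5]), ([28, 199, 17, 8, 54], [37.1, 203.0]), ([0, 204, 10, 7, 40], [4.6, 207.8]), ([327, 293, 44, 17, 505], [348.3, 300.9])]
```

View pics/m0.png

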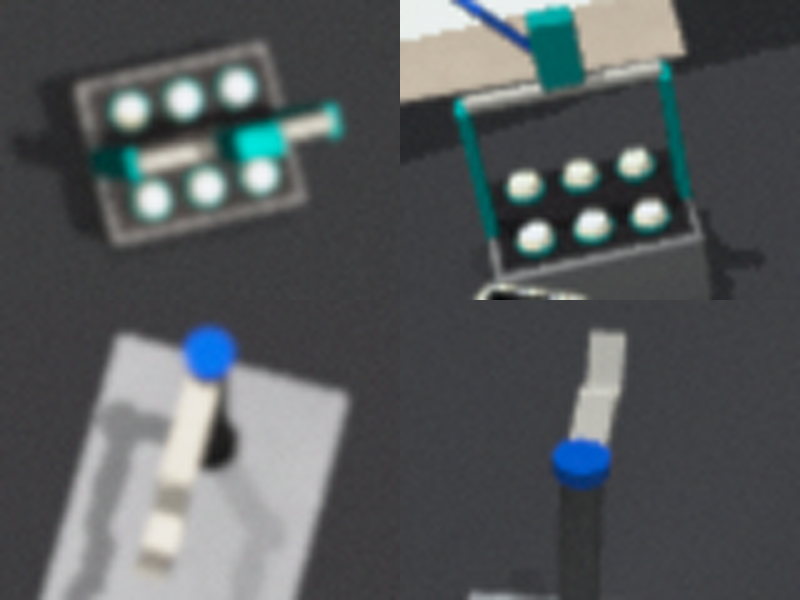

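The montage (5x crops) shows the teal box rim corners and grip block, and in the lower panels the blue column cap and the white hook strip, whose tip points toward the robot. Next I'll fit both poses.

```bash
python3 - <<'E'
from h import *
from scipy.optimize import least_squares
T,S=load('top0'),load('scene0')
def px(u,x,y): return ((np.array(u)+.5)/5-.5)+[x,y]
t=lambda *u:px(u,325,220); s=lambda *u:px(u,110,145)
obs=[(T,t(75,85),(0,0,0),'c'),(T,t(265,42),None,0),(T,t(305,198),None,0),(T,t(115,245),None,0)]
cs=[onz(T,o[1],45) for o in obs]; print('rim',np.round(cs,1),np.mean(cs,0), [np.linalg.norm(cs[i]-cs[i-1]) for i in range(4)])
# bar along u direction: corner1->corner0 long side
K=[(T,t(75,85),(45,-55,-80)),(T,t(265,42),(45,55,-80)),(T,t(305,198),(-45,55,-80)),(T,t(115,245),(-45,-55,-80)),
(T,t(262,139),(0,0,45)),(S,s(550,12),(0,0,45)),(S,s(460,105),(0,51,4)),(S,s(665,68),(0,-51,4))]
def fit(K,p0,z):
    def w(p,q):
        c,s_=np.cos(p[2]),np.sin(p[2]); return np.array([p[0]+c*q[0]-s_*q[1],p[1]+s_*q[0]+c*q[1],z+q[2]])
    best=None
    for y in p0[2]:
        r=least_squares(lambda p:np.ravel([proj(c,w(p,q))[0]-u for c,u,q in K]),[p0[0],p0[1],y],loss='soft_l1',x_scale=[10,10,.1])
        if best is None or r.cost<best.cost: best=r
    print(best.x,best.fun.reshape(-1,2).round(1).tolist())
# ambiguous end labels: try both 
fit(K,(441,-272,np.arange(-3,3,.5)),125)
K2=[(c,u,(q[0],q[1]*-1,q[2]) if i<4 else q) for i,(c,u,q) in enumerate(K)]
fit(K2,(441,-272,np.arange(-3,3,.5)),125)
t=lambda *u:px(u,212,130); s=lambda *u:px(u,235,160)
cap=tri([(T,t(209,352)),(S,s(580,457))]); print('cap',cap, onz(T,t(209,352),201),onz(S,s(580,457),201))
print('tip',tri([(T,t(155,568)),(S,s(608,333))]))
for u in ((155,568),(160,512),(172,485),(200,385)): print('top z188',u,onz(T,t(*u),188))
for u in ((608,333),(600,388),(590,440)): print('scene z188',u,onz(S,s(*u),188))
print('plate',[onz(T,t(*u),5).round(1) for u in((120,333),(348,395))],onz(T,px((212+0,0),0,0)*0+[220.5,194],5),onz(T,(268,203.5),5))
print('cap on z6 scene base', onz(S,(270,252),5))
print('orange',onz(T,(145,230),80),'gauge',onz(T,(356,160),52))
E
```

```text
rim [[ 470.9 -222.7   45. ]
 [ 496.4 -327.5   45. ]
 [ 412.4 -347.3   45. ]
 [ 385.6 -243.5   45. ]] [ 441.33581053 -285.26230509   45.        ] [np.float64(87.84738489049015), np.float64(107.8206978947569), np.float64(86.23087865212953), np.float64(107.15718276232435)]
[ 4.40882421e+02 -1.94110100e+02 -1.97790085e-01] [[12.5, -1.0], [-65.0, -1.1], [-79.5, 0.4], [-1.6, -0.2], [-38.1, 0.0], [-44.0, -1.9], [-4.8, -6.1], [-84.3, -0.6]]
[ 4.41205700e+02 -2.82687110e+02  2.27506621e-01] [[-1.4, -0.7], [-0.5, -0.4], [-0.3, 1.0], [-1.6, 0.2], [-1.3, 0.6], [-79.5, 0.3], [-38.9, -8.5], [-119.9, 6.2]]
cap [617.3871548  121.95648106 -44.43863957] [547.03682336  12.89839687 201.        ] [875.96028378 134.76995969 201.        ]
tip [495.51921134 162.71680882 -69.76663448]
top z188 (155, 568) [446.26093589  35.99471982 188.        ]
top z188 (160, 512) [472.39921533  34.34143712 188.        ]
top z188 (172, 485) [485.1698946   29.02576879 188.        ]
top z188 (200, 385) [532.78472554  16.9435699  188.        ]
scene z188 (608, 333) [801.50615457 168.38448964 188.        ]
scene z188 (600, 388) [830.41431365 156.91713928 188.        ]
scene z188 (590, 440) [856.17151242 145.7820199  188.        ]
plate [array([581.4,  66. ,   5. ]), array([548.5, -64.9,   5. ])] [586.77868064 109.25732784   5.        ] [562.3019236  -27.02014863   5.        ]
cap on z6 scene base [678.92670556  19.68520192   5.        ]
orange [477.03467479 295.93155131  80.        ] gauge [ 684.12159747 -269.24807182   52.        ]
```

```bash
python3 - <<'E'
from h import *
from scipy.optimize import least_squares
T,S=load('top0'),load('scene0')
def px(u,x,y): return ((np.array(u)+.5)/5-.5)+[x,y]
t=lambda u,v:px((u,v),325,220); s=lambda u,v:px((u-400,v),110,145)
K=[(T,t(75,85),(45,55,-80)),(T,t(265,42),(45,-55,-80)),(T,t(305,198),(-45,-55,-80)),(T,t(115,245),(-45,55,-80)),
(T,t(262,139),(0,0,45)),(S,s(550,12),(0,0,45)),(S,s(460,105),(0,-51,4)),(S,s(665,68),(0,51,4))]
def fit(K,p0,z):
    def w(p,q):
        c,s_=np.cos(p[2]),np.sin(p[2]); return np.array([p[0]+c*q[0]-s_*q[1],p[1]+s_*q[0]+c*q[1],z+q[2]])
    r=least_squares(lambda p:np.ravel([proj(c,w(p,q))[0]-u for c,u,q in K]),p0,loss='soft_l1',x_scale=[10,10,.1])
    print(r.x,r.fun.reshape(-1,2).round(1).tolist())
fit(K,(441,-285,.2),125)
t=lambda u,v:px((u,v-300),212,130); s=lambda u,v:px((u-400,v-300),235,160)
print('cap',tri([(T,t(209,352)),(S,s(580,457))]), onz(T,t(209,352),201),onz(S,s(580,457),201))
print('tip',tri([(T,t(155,568)),(S,s(608,333))]))
for u in ((155,568),(160,512),(172,485),(200,385)): print('top z188',u,onz(T,t(*u),188))
for u in ((608,333),(600,388),(590,440)): print('scene z188',u,onz(S,s(*u),188))
print('plate',[onz(T,u,5).round(1) for u in(t(120,333),t(348,395),(220.5,194),(268,203.5))])
print('tri corner',tri([(T,t(172,485)),(S,s(600,388))]))
E
```

```text
[ 4.42046638e+02 -2.84897555e+02  2.41862937e-01] [[-0.7, -0.6], [-0.0, -0.9], [0.7, 0.4], [-0.5, 0.1], [-0.3, 0.2], [-0.4, 0.5], [0.1, -0.8], [-0.8, -1.0]]
cap [692.08736432  16.26958483 201.18119134] [692.12791005  16.17712422 201.        ] [691.86552582  16.39717376 201.        ]
tip [588.52172046  41.22688172 189.73478306]
top z188 (155, 568) [588.62708634  39.78674119 188.        ]
top z188 (160, 512) [615.97648081  38.11205794 188.        ]
top z188 (172, 485) [629.35271847  32.68294839 188.        ]
top z188 (200, 385) [679.2162096   20.35117248 188.        ]
scene z188 (608, 333) [586.12401111  43.13243452 188.        ]
scene z188 (600, 388) [627.71104231  33.77662558 188.        ]
scene z188 (590, 440) [664.40464132  24.4566816  188.        ]
plate [array([758.3,  71.1,   5. ]), array([724.3, -62.8,   5. ]), array([586.8, 109.3,   5. ]), array([562.3, -27. ,   5. ])]
tri corner [629.1720844   33.09783097 189.10613448]
```

```bash
cat >> h.py <<'E'
from scipy.spatial.transform import Rotation as Ro
def rel(pos,yaw):
    s=read_state(); R=Ro.from_euler('xyz',s['tool_rot']); G=Ro.from_euler('xyz',[np.pi,0,yaw])
    print('t',s['clock'],'pos',s['tool_pos'].round(1),'rot',s['tool_rot'].round(3),'F',s['ft_force'].round(1),'w',round(s['gripper_width'],3),s['grip_force'])
    print('shift',R.inv().apply(np.array(pos)-s['tool_pos']).round(1),'turn',(R.inv()*G).as_rotvec().round(3))
E
python3 -c "
from h import *
rel((442,-285,235),.242)"
```

```text
t 0.15 pos [ 217.6 -585.6  230.8] rot [-3.141  0.     0.356] F [-0.4 -0.1  0.2] w 1.0 0.0
shift [ 315.1 -203.6   -4. ] turn [-0.001  0.     0.114]
```

Request:
apply_moves(
  moves=[
    [35, -22, -4, 0, 0, 0.01, -1],
    [70, -45, -4, 0, 0, 0.03, -1],
    [105, -68, -4, 0, 0, 0.05, -1],
    [140, -90, -4, 0, 0, 0.06, -1],
    [175, -113, -4, 0, 0, 0.07, -1],
    [210, -136, -4, 0, 0, 0.08, -1],
    [245, -158, -4, 0, 0, 0.09, -1],
    [280, -181, -4, 0, 0, 0.1, -1],
    [315, -204, -4, 0, 0, 0.114, -1],
    [315, -204, -4, 0, 0, 0.114, -1],
  ],
)

```text
clock: 1.15
tool_pos: [445.1, -280.0, 235.2]
tool_rot: [-3.14, -0.002, 0.248]
ft_force: [-0.2, -0.2, -0.4]
gripper_width: 0.994
grip_force: 0.0
```

Request:
apply_moves(
  moves=[
    [0, 0, 0, 0, 0, 0, -1],
    [0, 0, 0, 0, 0, 0, -1],
  ],
)

```text
clock: 1.35
tool_pos: [441.2, -285.8, 235.2]
tool_rot: [3.142, 0.001, 0.241]
ft_force: [-0.6, -0.1, -0.3]
gripper_width: 1.002
grip_force: 0.0
```

```bash
python3 - <<'E'
from h import *
rel((442,-285,137),.242)
c=snap('wrist','w1'); im=cv2.imread('pics/w1.png')
c0,s0=np.cos(.242),np.sin(.242)
P=lambda q:(442+c0*q[0]-s0*q[1],-285+s0*q[0]+c0*q[1],125+q[2])
for q in [(a,b,45) for a in(-8,8) for b in(-12,12)]+[(0,51,5),(0,-51,5)]: cv2.circle(im,tuple(int(v) for v in proj(c,P(q))[0].round()),2,(0,0,255),-1)
cv2.imwrite('pics/w1m.png',im)
E
```

```text
t 1.35 pos [ 441.2 -285.8  235.2] rot [3.142e+00 1.000e-03 2.410e-01] F [-0.6 -0.1 -0.3] w 1.002 0.0
shift [ 1.  -0.6 98.2] turn [ 0.     0.001 -0.001]
```

View pics/w1m.png

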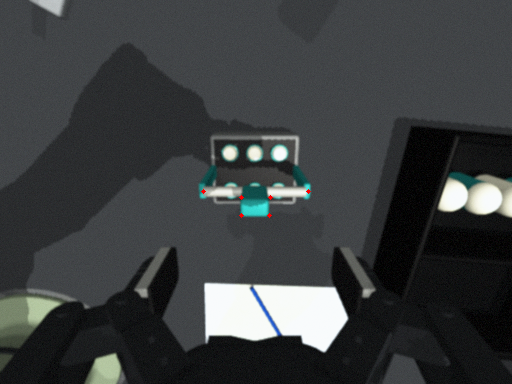

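The wrist view shows the grip block at (256,207), with my predicted corners and bar ends (203,191) and (308,191) right on it. I'll descend and close.

Request:
apply_moves(
  moves=[
    [1, -1, 25, 0, 0, 0, -1],
    [1, -1, 50, 0, 0, 0, -1],
    [1, -1, 70, 0, 0, 0, -1],
    [1, -1, 85, 0, 0, 0, -1],
    [1, -1, 95, 0, 0, 0, -1],
    [1, -1, 98, 0, 0, 0, -1],
    [1, -1, 98, 0, 0, 0, -1],
    [1, -1, 98, 0, 0, 0, 0],
    [1, -1, 98, 0, 0, 0, 1],
    [1, -1, 98, 0, 0, 0, 1],
  ],
)

```text
clock: 2.4
tool_pos: [442.9, -283.8, 137.8]
tool_rot: [3.141, -0.001, 0.242]
ft_force: [-0.5, -0.5, 0.3]
gripper_width: 0.511
grip_force: 0.0
```

Request:
apply_moves(
  moves=[
    [0, 0, 0, 0, 0, 0, 1],
    [0, 0, 0, 0, 0, 0, 1],
    [0, 0, 0, 0, 0, 0, 1],
    [0, 0, 0, 0, 0, 0, 1],
    [0, 0, 0, 0, 0, 0, 1],
    [0, 0, 0, 0, 0, 0, 1],
  ],
)

```text
clock: 3.0
tool_pos: [442.8, -283.9, 137.5]
tool_rot: [3.141, -0.0, 0.242]
ft_force: [0.4, -2.6, 5.3]
gripper_width: 0.269
grip_force: 59.9
```

Request:
apply_moves(
  moves=[
    [0, 0, -5, 0, 0, 0, 1],
    [0, 0, -15, 0, 0, 0, 1],
    [0, 0, -30, 0, 0, 0, 1],
    [0, 0, -48, 0, 0, 0, 1],
    [0, 0, -66, 0, 0, 0, 1],
    [0, 0, -82, 0, 0, 0, 1],
    [0, 0, -90, 0, 0, 0, 1],
    [0, 0, -90, 0, 0, 0, 1],
    [0, 0, -90, 0, 0, 0, 1],
  ],
)

```text
clock: 3.9
tool_pos: [442.4, -283.5, 226.9]
tool_rot: [-3.141, 0.0, 0.242]
ft_force: [-0.3, -0.0, -3.3]
gripper_width: 0.271
grip_force: 59.0
```

```bash
python3 -c "
from h import *
rel((522,58,227),-.24)"
```

```text
t 3.9 pos [ 442.4 -283.5  226.9] rot [-3.141  0.     0.242] F [-0.3 -0.  -3.3] w 0.271 59.03058350086212
shift [ 1.591e+02 -3.125e+02 -1.000e-01] turn [-0.     0.001  0.482]
```

Lifted. I'll travel to the pre-hook pose gently, in two calls.

Request:
apply_moves(
  moves=[
    [4, -8, 0, 0, 0, 0.01, 1],
    [12, -23, 0, 0, 0, 0.04, 1],
    [22, -43, 0, 0, 0, 0.07, 1],
    [33, -64, 0, 0, 0, 0.1, 1],
    [44, -86, 0, 0, 0, 0.14, 1],
    [55, -108, 0, 0, 0, 0.17, 1],
    [66, -130, 0, 0, 0, 0.2, 1],
    [77, -152, 0, 0, 0, 0.24, 1],
    [88, -174, 0, 0, 0, 0.27, 1],
    [99, -196, 0, 0, 0, 0.3, 1],
  ],
)

```text
clock: 4.9
tool_pos: [491.6, -68.0, 226.7]
tool_rot: [-3.141, 0.001, -0.06]
ft_force: [0.2, 0.8, -2.9]
gripper_width: 0.271
grip_force: 59.1
```

```bash
python3 -c "
from h import *
rel((522,58,227),-.24)"
```

```text
t 4.9 pos [491.6 -68.  226.7] rot [-3.141e+00  1.000e-03 -6.000e-02] F [ 0.2  0.8 -2.9] w 0.271 59.07590210437775
shift [  22.9 -127.6   -0.3] turn [-0.     0.001  0.18 ]
```

Request:
apply_moves(
  moves=[
    [4, -22, 0, 0, 0, 0.03, 1],
    [8, -44, 0, 0, 0, 0.06, 1],
    [12, -66, 0, 0, 0, 0.09, 1],
    [16, -88, 0, 0, 0, 0.12, 1],
    [19, -106, 0, 0, 0, 0.15, 1],
    [21, -119, 0, 0, 0, 0.17, 1],
    [23, -126, 0, 0, 0, 0.18, 1],
    [23, -126, 0, 0, 0, 0.18, 1],
    [23, -126, 0, 0, 0, 0.18, 1],
    [23, -126, 0, 0, 0, 0.18, 1],
  ],
)

```text
clock: 5.9
tool_pos: [521.9, 54.0, 227.2]
tool_rot: [3.141, 0.0, -0.239]
ft_force: [0.8, -0.3, -3.4]
gripper_width: 0.269
grip_force: 59.2
```

```bash
python3 - <<'E'
from h import *
rel((609.4,36.5,220),-.24)
for n in('scene','top'): snap(n,n+'1')
def crop(f,x,y,w=100,h=75): return cv2.resize(cv2.imread(f'pics/{f}.png')[y:y+h,x:x+w],(400,300),interpolation=cv2.INTER_CUBIC)
def cp(n,P): return proj(load(n),P)[0].round().astype(int)
a=cp('top1',(560,45,200));b=cp('scene1',(560,45,180))
print(a,b)
o=[a[0]-50,a[1]-37,b[0]-50,b[1]-37]
cv2.imwrite('pics/m1.png',np.hstack([crop('top1',*o[:2]),crop('scene1',*o[2:])]))
E
```

```text
t 5.9 pos [521.9  54.  227.2] rot [ 3.141  0.    -0.239] F [ 0.8 -0.3 -3.4] w 0.269 59.19039487838745
shift [89.1 -3.7  7.2] turn [0.    0.    0.001]
[240 194] [275 163]
```

View pics/m1.png

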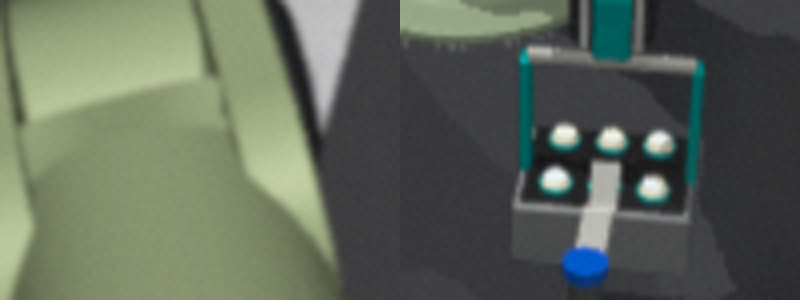

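The scene crop shows the carrier held level. Its bar ends are at crop (525,52) and (702,66), and the hook strip points into its window. The top view is blocked by the arm. I'll check the predicted bar ends numerically.

```bash
python3 - <<'E'
from h import *
S=load('scene1'); c,s=np.cos(-.24),np.sin(-.24)
f=lambda p:((proj(S,p)[0]-[225,126]+.5)*4-.5+[400,0]).round(0)
for y in(-51,51): print(f((521.9-s*y,54+c*y,215+4)))
print('hook', [ (x,f((609.4+c*x,36.5+s*x,188))) for x in (-21,21)], f((609.4+85*c,36.5+85*s,201)))
E
```

```text
[525.  50.]
[697.  62.]
hook [(-21, array([604., 165.])), (21, array([596., 209.]))] [584. 262.]
```

Request:
apply_moves(
  moves=[
    [5, 0, 0, 0, 0, 0, 1],
    [15, -1, 0, 0, 0, 0, 1],
    [29, -2, 0, 0, 0, 0, 1],
    [44, -3, 0, 0, 0, 0, 1],
    [59, -4, 0, 0, 0, 0, 1],
    [72, -4, 0, 0, 0, 0, 1],
    [82, -4, 0, 0, 0, 0, 1],
    [88, -4, 0, 0, 0, 0, 1],
    [89, -4, 0, 0, 0, 0, 1],
    [89, -4, 0, 0, 0, 0, 1],
  ],
)

```text
clock: 7.0
tool_pos: [609.4, 37.7, 227.2]
tool_rot: [3.142, 0.0, -0.238]
ft_force: [-0.7, -0.5, -2.5]
gripper_width: 0.271
grip_force: 59.1
```

Request:
apply_moves(
  moves=[
    [0, 0, 5, 0, 0, 0, 1],
    [0, 0, 10, 0, 0, 0, 1],
    [0, 0, 15, 0, 0, 0, 1],
    [0, 0, 20, 0, 0, 0, 1],
    [0, 0, 25, 0, 0, 0, 1],
    [0, 0, 29, 0, 0, 0, 1],
    [0, 0, 32, 0, 0, 0, 1],
    [0, 0, 34, 0, 0, 0, 1],
    [0, 0, 34, 0, 0, 0, 1],
  ],
)

```text
clock: 7.9
tool_pos: [609.5, 37.6, 193.1]
tool_rot: [3.142, 0.0, -0.238]
ft_force: [0.0, 0.8, -2.2]
gripper_width: 0.271
grip_force: 59.2
```

Now inch down until it touches.

Request:
apply_moves(
  moves=[
    [0, 0, 1, 0, 0, 0, 1],
    [0, 0, 2, 0, 0, 0, 1],
    [0, 0, 3, 0, 0, 0, 1],
    [0, 0, 4, 0, 0, 0, 1],
    [0, 0, 4, 0, 0, 0, 1],
  ],
)

```text
clock: 8.4
tool_pos: [609.5, 37.6, 189.2]
tool_rot: [3.142, 0.0, -0.238]
ft_force: [-0.6, 0.7, -2.0]
gripper_width: 0.269
grip_force: 59.2
```

```bash
python3 - <<'E'
from h import *
rel((609.4,36.5,187),-.24)
snap('scene','scene2')
im=cv2.imread('pics/scene2.png')[110:215,205:345]; cv2.imwrite('pics/m2.png',cv2.resize(im,None,fx=5,fy=5,interpolation=cv2.INTER_CUBIC))
E
```

```text
t 8.4 pos [609.5  37.6 189.2] rot [ 3.142  0.    -0.238] F [-0.6  0.7 -2. ] w 0.269 59.16776955127716
shift [0.2 1.1 2.2] turn [0.    0.    0.002]
```

View pics/m2.png

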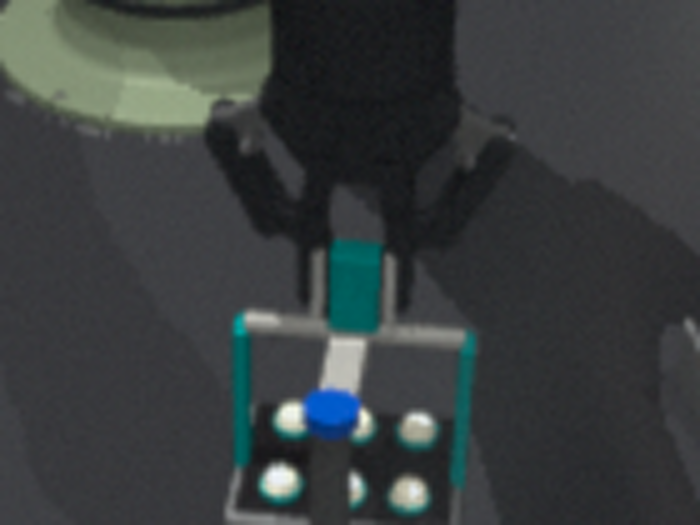

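The crop shows the bar lying over the strip near its middle (350,335), with the tip hidden behind it and the carrier level. Continue down.

Request:
apply_moves(
  moves=[
    [0, 0, 1, 0, 0, 0, 1],
    [0, 0, 2, 0, 0, 0, 1],
    [0, 0, 2, 0, 0, 0, 1],
  ],
)

```text
clock: 8.75
tool_pos: [609.6, 37.6, 187.3]
tool_rot: [-3.142, -0.0, -0.238]
ft_force: [0.4, 0.2, -1.6]
gripper_width: 0.268
grip_force: 59.5
```

Request:
apply_moves(
  moves=[
    [0, 0, 1, 0, 0, 0, 1],
    [0, 0, 1.5, 0, 0, 0, 1],
    [0, 0, 1.5, 0, 0, 0, 1],
  ],
)

```text
clock: 9.05
tool_pos: [609.8, 37.6, 187.0]
tool_rot: [-3.141, -0.001, -0.238]
ft_force: [-6.0, -1.2, 15.3]
gripper_width: 0.271
grip_force: 61.8
```

Contact is at the expected height. Ease off 1 mm, then open.

Request:
apply_moves(
  moves=[
    [0, 0, -1, 0, 0, 0, 1],
    [0, 0, -1, 0, 0, 0, 0.3],
    [0, 0, -1, 0, 0, 0, 0.2],
    [0, 0, -1, 0, 0, 0, 0],
    [0, 0, -1, 0, 0, 0, -0.2],
    [0, 0, -1, 0, 0, 0, -0.2],
    [0, 0, -1, 0, 0, 0, -0.2],
    [0, 0, -1, 0, 0, 0, -0.2],
  ],
)

```text
clock: 9.85
tool_pos: [609.6, 37.6, 186.8]
tool_rot: [-3.142, 0.0, -0.238]
ft_force: [-0.1, 0.2, -0.7]
gripper_width: 0.598
grip_force: 0.0
```

Request:
apply_moves(
  moves=[
    [0, 0, -3, 0, 0, 0, -0.4],
    [0, 0, -10, 0, 0, 0, -0.4],
    [0, 0, -22, 0, 0, 0, -0.4],
    [0, 0, -40, 0, 0, 0, -0.4],
    [0, 0, -60, 0, 0, 0, -0.4],
    [0, 0, -80, 0, 0, 0, -0.4],
    [0, 0, -100, 0, 0, 0, -0.4],
    [0, 0, -100, 0, 0, 0, -0.4],
    [0, 0, -100, 0, 0, 0, -0.4],
    [0, 0, -100, 0, 0, 0, -0.4],
  ],
)

```text
clock: 10.85
tool_pos: [609.3, 37.6, 286.6]
tool_rot: [3.141, 0.001, -0.238]
ft_force: [0.2, 0.4, -0.7]
gripper_width: 0.701
grip_force: 0.0
```

```bash
python3 - <<'E'
from h import *
rel((609.4,36.5,187),-.24)
snap('scene','scene3');snap('wrist','w3')
im=cv2.imread('pics/scene3.png')[110:215,205:345]; a=cv2.resize(im,(400,300),interpolation=cv2.INTER_CUBIC)
b=cv2.resize(cv2.imread('pics/w3.png'),(400,300)); cv2.imwrite('pics/m3.png',np.hstack([a,b]))
E
```

```text
t 10.85 pos [609.3  37.6 286.6] rot [ 3.141e+00  1.000e-03 -2.380e-01] F [ 0.2  0.4 -0.7] w 0.701 0.0
shift [ 0.4  1.  99.6] turn [0.    0.001 0.002]
```

View pics/m3.png

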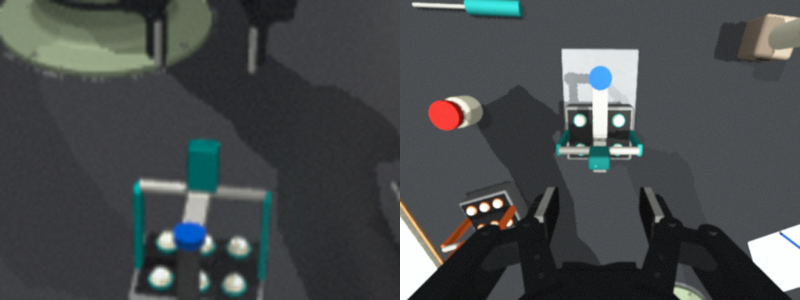

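The carrier hangs on the hook: the bar is centred on the strip at (600,150) in the right panel, level, and the gripper is clear. I'll let it settle and check for swing.

Request:
apply_moves(
  moves=[
    [0, 0, -20, 0, 0, 0, -0.4],
    [0, 0, -30, 0, 0, 0, -0.4],
    [0, 0, -30, 0, 0, 0, -0.4],
    [0, 0, -30, 0, 0, 0, -0.4],
    [0, 0, -30, 0, 0, 0, -0.4],
    [0, 0, -30, 0, 0, 0, -0.4],
    [0, 0, -30, 0, 0, 0, -0.4],
    [0, 0, -30, 0, 0, 0, -0.4],
    [0, 0, -30, 0, 0, 0, -0.4],
    [0, 0, -30, 0, 0, 0, -0.4],
  ],
)

```text
clock: 11.95
tool_pos: [609.6, 37.6, 316.8]
tool_rot: [3.142, 0.0, -0.238]
ft_force: [-0.5, -0.0, 0.4]
gripper_width: 0.703
grip_force: 0.0
```

```bash
python3 - <<'E'
from h import *
c0,s0=np.cos(-.24),np.sin(-.24)
for k in range(8):
    c=viewer.capture('scene'); r=c['pixels'].astype(int)[110:225,205:345]
    m=(r[:,:,1]-r[:,:,0]>50)&(abs(r[:,:,2]-r[:,:,1])<40)
    n,l,st,ce=cv2.connectedComponentsWithStats(m.astype(np.uint8))
    print([(ce[i]+[205,110]).round(2).tolist() for i in range(1,n) if st[i][4]>35])
f=lambda x,y,z:proj(c,(609.4+c0*x-s0*y,36.5+s0*x+c0*y,175+z))[0].round(1)
print('pred block',f(4,0,28),'uprights',f(0,-53,-35),f(0,53,-35),read_state()['clock'])
E
```

```text
[[275.73, 167.24], [252.93, 188.49], [297.18, 191.86]]
[[275.7, 167.2], [252.93, 188.49], [297.24, 191.71]]
[[275.74, 167.19], [252.95, 188.62], [297.22, 191.81]]
[[275.64, 167.23], [252.95, 188.62], [297.22, 191.81]]
[[275.7, 167.25], [252.95, 188.62], [297.22, 191.81]]
[[275.75, 167.24], [252.93, 188.49], [297.22, 191.81]]
[[275.75, 167.24], [252.93, 188.49], [297.22, 191.82]]
[[275.64, 167.23], [252.93, 188.49], [297.21, 191.74]]
pred block [274.7 167.9] uprights [251.6 187.2] [297.1 191. ] 12.35
```

It is still and where predicted, so I'm handing in.

```bash
python3 -c "
from h import *
print(hand_in())"
```

```text
the job is handed in; nothing more can be done
None
```

The teal carrier hangs level and still on the hook, let go with the gripper well clear. The job was handed in at about 12.4 s; `hand_in()` returned no verdict.

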